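Vent and unscrew a sealed storage canister

TASK

Open the vacuum canister in its cradle: take the yellow probe from its stand, push the red vent button in the middle of the lid right down with the probe's tip, and hang the probe back in its stand. Then unscrew the tight lid anticlockwise (about a sixth of a turn, until it pops up free of the neck) with the canister staying seated in the cradle that braces it, raise the lid straight up and finish still holding it level in the gripper, a few centimetres clear above the canister's mouth. Leave the tub, spice jar, spoon and muffin tin where they are.

Things in the scene. Friction and masses are not known exactly. Their poses are not given: they have to be found in the camera images.
- cradle: black square tray fixed to the counter, 95 x 95 x 24 mm, floor 6 mm thick, on a thin mat 115 mm square; it holds the canister with 1.5 mm play a side and keeps it from turning. Origin under its centre, z up
- jar: red square canister, body 80 x 80 x 70 mm, loose in the cradle (about 0.75 kg), with a white round neck whose rim is 100 mm above the origin. Origin at the centre of its underside, z up along the neck's axis. Closed, the lid's lower edge is 84 mm above this origin
- cap: round aluminium lid on the neck, 60 mm across, straight side 24 mm tall, a yellow mark on top along its +x axis. Origin on its axis at its lower edge, z up. In the middle of the top is a black collar 28 mm across, 8 mm high, with a 16 mm wide well for the vent button. Closed, its x axis lies 0 to 6 degrees anticlockwise of the jar's; see neck_rim for how it turns
- neck_rim (a point): centre of the canister's mouth, on the neck's axis. Lugs hold the lid on it against a springy gasket (14 N; about 0.3 N m to turn). Turned anticlockwise from above, the lid comes free and pops up 3 mm once its x axis lies over 44 degrees anticlockwise of the jar's; a hard stop follows at 80 degrees, so 55 to 70 is right. Then it lifts straight off
- vent (a joint): the vent button's travel: 0 is out, 0.004 m is fully down; it springs back. Fully down takes about 6 N (its reading is noisy: go by the force)
- vent_top (a point): centre of the red vent button's top face (13 mm across), 29 mm above the lid's lower edge and 3 mm below the rim of the black collar around it
- probe: test probe hanging upright in its stand: yellow square grip 16 x 16 mm, from 5 to 67 mm above the origin, on a round black collar 40 mm across and 5 mm thick, below which a steel shaft 10 mm thick (60 mm long) ends in a pin 6 mm thick (25 mm long); 80 g. Origin at the centre of the collar's underside, z up along the grip, x square to a face of the grip
- probe_tip (a point): end of the probe's pin, 85 mm below the probe's origin
- probe_stand: white block fixed to the counter, 75 x 75 x 100 mm, with an upright hole 25 mm wide and 97 mm deep in its top, in which the probe hangs with its collar resting on the top. Origin under its centre, z up
- tub: white open plastic tub, 120 mm across the rim, 70 mm tall; origin under its centre; bystander
- spice: small amber spice jar with a green cap, 56 mm across, 95 mm tall; origin under its centre; bystander
- spoon: spoon with a wooden handle and a steel bowl, lying flat, 180 mm long along its x axis, about 20 mm high; origin under its middle; bystander
- muffin_tin: dark six-cup muffin tin, 170 x 250 x 31 mm; origin under its centre; bystander
Not all that is in view belongs to the job. What is meant by the cap is not pink or turquoise, and is the smaller of those in its own colour.

How it is judged:
By the outcome, as a careful person would: the job done as asked, in the order asked, and still so for the second after the job is handed in, while the arm keeps its last pose, push and grip.
It also fails if it takes over 58 s, if anything falls off the work surface, if the arm or the gripper's body presses on something with over 40 N, if the wrist force passes 120 N, or if a joint passes its speed limit or range.

ROBOT

A 6-joint arm with a two-finger parallel gripper is mounted at the origin on the work surface. World frame = base frame: x ahead of the robot, y to its left, z up, the work surface at z = 0. Lengths are in m, angles in rad, forces in N, time in s.
With the tool pointing down it reaches from about 0.3 to 0.825 m from the base axis. Payload 5.4 kg.
Tool frame: the origin (TCP) lies on the centre line of the jaws, within the pads' length; the fingertips stand arm.tips_ahead ahead of it and the grasp point (between the pads) lies 3 mm ahead of it (arm.tips_ahead is the distance from the TCP to the fingertips, in m); z points along the fingers, y is the line along which they close (so a half turn about z gives the same grasp; the last joint's range is limited). The gripper opens to 92 mm and grips with 3 to 60 N. Pads are 20 mm wide; open, the fingers measure 128 mm over their backs; the gripper's body (75 mm by 189 mm) begins 69 mm behind the grasp point.
Start: joints at [-1.524, 0.158, 1.597, -0, 1.386, -0.21], TCP at [0.146, -0.556, 0.237] pointing down, gripper open.
Joint ranges: [-2.91, 2.91], [-0.94, 2.29], [0.18, 2.7], [-1.29, 4.43], [0.17, 2.64], [-3, 3]. Speed limits (rad/s): [2.57, 2.57, 3.14, 3.14, 3.14, 3.14].

INTERFACE

Orientations are given as a unit quaternion [w, x, y, z].
In Python, from plant import arm gives the robot as it stands.
- The arm moves only by the tool carry_out, never from a script. Its argument "motion" is a list of rows, each an object with "xyz": the shift along the tool's x, y, z in cm, a list of three; "turn": the turn, a rotation vector about the tool's x, y, z in degrees, a list of three. In form: [{"xyz": [tx, ty, tz], "turn": [ax, ay, az]}, ...]. A call has 1 to 10 rows; each row is the pose to reach, as a shift and turn from the pose commanded when the call began, along the tool's axes at that moment; what a row does not reach only later rows make up. A row lasts 1/12 s, in which the tool goes at most 41.7 mm and 7.16 degrees, less where a joint would pass 70% of its speed; a pose out of reach is approached as far as the arm can. A call with a gripper value outside its range is refused whole. "hand" is the closure, from 0 (fully open) to 1 (shut), set as the call begins (left out, the last holds). The fingers move at their own pace and stop on an object; "force" is the grip in N (left out, the last holds). Time passes only in rows, so rows that repeat a pose let the fingers close. It gives the time, the measured TCP pose, the force, the opening and the grip force at its end, in the units of the state.
- arm.read_state(): the state, without advancing time (a new reading comes with each control period).
- arm.read_camera(name): name is "scene" or "top"; returns (picture, depth): 400x640x3 uint8, blue, green, red; 400x640 float32, m along the optical axis (not along the pixel's ray), 0 where there is no reading.
- arm.camera_model(name): a dict with "fovy" (degrees; the focal length in pixels is half the picture's height over the tangent of half this angle, whatever the lens; pixels are square), "cx", "cy" (the principal point, pixels), "R" (3x3) and "t" (3): a world point X has camera coordinates R X + t. Camera axes: x right, y down, z forward; pixel columns grow to the right and rows downward; lengths in m; the calibration is good to about 2 mm. A picture is of the moment at which its call begins. camera_model takes no time and is no camera call.
- arm.hand_in(): hands the job in; it is judged then, once.
The state is a dict: "time_s": time; "qpos": joint angles; "qvel": joint speeds; "effort": joint torques, N m; "position": TCP position; "ee_rot": TCP orientation; "wrist_force": force on the tool from outside, world axes, zero at the start; "wrist_torque": the same for the moment, N m; "grip_width": finger opening in m; "finger_force": force on a finger pad.
Only numpy, scipy, OpenCV 4.12 (cv2) and the standard library are available. Lean on these libraries where they do the work, as an engineer would, in place of code of your own. Each camera call takes 0.05 s, during which the arm holds its last target. There are 200 camera calls.

## Working session

There is one attempt and no reset: what is moved stays moved. The work goes in short steps, Python scripts to look and compute and a tool call to move; the robot and the scene stay as the last step left them, time stands still between calls to the robot, and variables do not carry over. Pictures are saved under pics/ and viewed, at most 10 in all, crops included, and the job is handed in when it is done.

Besides the shell and the picture viewer there is one more tool, called as a command line: name --argument value ..., lists and objects as JSON in quotes. carry_out: Moves the arm, as the interface text tells. Its arguments: {"type":"object","properties":{"motion":{"type":"array","items":{"type":"object","properties":{"xyz":{"type":"array","items":{"type":"number"}},"turn":{"type":"array","items":{"type":"number"}}}}},"hand":{"type":"number"},"force":{"type":"number"}},"required":["motion"]}

```bash
ls; mkdir -p pics; python3 - <<'E'
from plant import arm
import cv2,numpy as np
s=arm.read_state(); print({k:np.round(v,3).tolist() for k,v in s.items()}, arm.tips_ahead)
for n in("scene","top"):
    p,d=arm.read_camera(n); m=arm.camera_model(n); print(n,m)
    cv2.imwrite(f"pics/{n}0.png",p); np.savez(f"{n}0.npz",p=p,d=d)
E
```

```text
pics
{'time_s': 0.0, 'qpos': [-1.524, 0.159, 1.598, -0.0, 1.386, -0.21], 'qvel': [-0.001, -0.0, -0.001, 0.001, 0.001, 0.0], 'effort': [0.001, -38.558, -32.211, 0.07, 0.038, -0.0], 'position': [0.146, -0.556, 0.236], 'ee_rot': [-0.001, 0.992, 0.128, 0.0], 'wrist_force': [-1.149, 0.597, -0.333], 'wrist_torque': [-0.064, 0.031, 0.012], 'finger_force': 0.0, 'grip_width': 0.092} 0.022
scene {'fovy': 50.57874549590675, 'cx': 324.2545258246384, 'cy': 200.72957983905195, 'R': array([[ 0.87236554,  0.48836459,  0.02187218],
       [ 0.3070536 , -0.5125771 , -0.80186209],
       [-0.38038987,  0.70623279, -0.5971087 ]]), 't': array([-0.50632401, -0.09426073,  1.29898549])}
top {'fovy': 47.136310261736455, 'cx': 318.1217394955236, 'cy': 195.76300927750188, 'R': array([[ 4.38067888e-04, -9.99728178e-01, -2.33104692e-02],
       [-9.97804971e-01,  1.10662490e-03, -6.62118980e-02],
       [ 6.62196961e-02,  2.32883074e-02, -9.97533261e-01]]), 't': array([0.02377344, 0.59433123, 1.02191865])}
```

View pics/scene0.png

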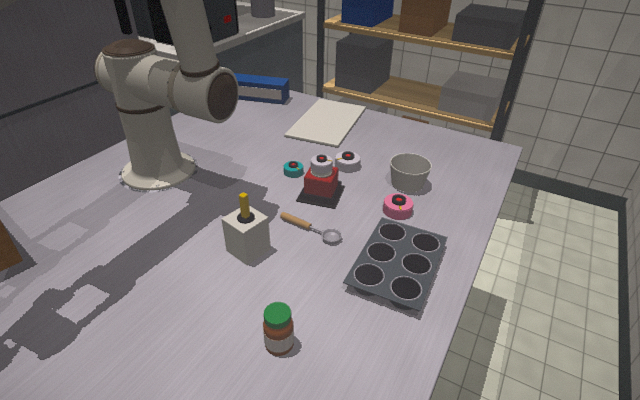

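View pics/top0.png

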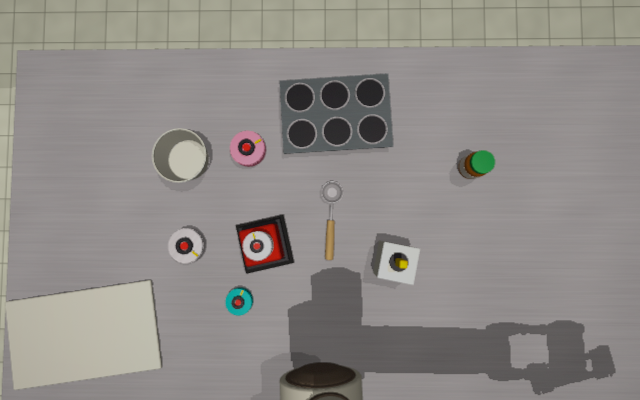

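The top view shows four lids: grey at (257,246) on the red canister, larger grey at (185,246) loose, pink at (247,148) and turquoise at (238,301). The one meant is grey and the smaller of the two greys, so it is the one on the canister at (257,246). Next I'll confirm that in a crop and measure.

```bash
cat > h.py <<'E'
import numpy as np,cv2
from plant import arm
def K(n):
    m=arm.camera_model(n); f=200/np.tan(np.radians(m["fovy"]/2)); return f,m["cx"],m["cy"],np.array(m["R"]),np.array(m["t"])
def ray(n,uv,z):
    f,cx,cy,R,t=K(n); uv=np.atleast_2d(uv).astype(float)
    d=np.c_[(uv[:,0]-cx)/f,(uv[:,1]-cy)/f,np.ones(len(uv))]@R; c=-R.T@t
    return c+d*((z-c[2])/d[:,2])[:,None]
def cloud(n,dep):
    f,cx,cy,R,t=K(n); v,u=np.mgrid[:400,:640]
    return (np.stack([(u-cx)/f*dep,(v-cy)/f*dep,dep],-1)-t)@R
def pix(n,X):
    f,cx,cy,R,t=K(n); c=np.atleast_2d(X)@R.T+t; return c[:,:2]/c[:,2:]*f+[cx,cy]
def big(mask):
    k,l,s,c=cv2.connectedComponentsWithStats(mask.astype(np.uint8)); i=1+np.argmax(s[1:,4]); return l==i
E
python3 - <<'E'
from h import *
T=np.load("top0.npz");S=np.load("scene0.npz")
def box(m,n,z):
    c=max(cv2.findContours(m.astype(np.uint8),0,2)[0],key=cv2.contourArea)[:,0]
    w=ray(n,c,z)[:,:2]; r=cv2.minAreaRect((w*1000).astype(np.float32)); return np.round(r[0],1),np.round(r[1],1),round(r[2],1)
for n,D,win in(("top",T,(slice(205,285),slice(225,305))),("scene",S,(slice(140,215),slice(285,355)))):
    p=D["p"];X=cloud(n,D["d"]);hsv=cv2.cvtColor(p,cv2.COLOR_BGR2HSV)
    h,s,v=[hsv[...,i].astype(int) for i in range(3)]
    W=np.zeros((400,640),bool);W[win]=1
    red=W&((h<8)|(h>172))&(s>150)&(v>70)
    pb=big(red&(X[...,2]<.095)&(X[...,2]>.05)); vt=red&(X[...,2]>.105)
    al=big(W&(X[...,2]>.100)&(X[...,2]<.135)); ye=W&(h>18)&(h<35)&(s>110)&(X[...,2]>.1)
    print(n,"body top",box(pb,n,.076),"z",np.median(X[pb][:,2]))
    print(" cap top",box(al,n,.114),np.median(X[al][:,2]))
    print(" vent",vt.sum(),np.round(ray(n,np.argwhere(vt)[:,::-1].mean(0),.119),4),np.median(X[vt][:,2]))
    print(" mark",ye.sum(),np.round(ray(n,np.argwhere(ye)[:,::-1].mean(0),.114),4))
    if n=="top":
        blk=big(W&(v<60)&(X[...,2]<.04)); print(" cradle",box(blk,n,.024))
    Y=np.zeros((400,640),bool); Y[(slice(235,290),slice(370,425)) if n=="top" else (slice(185,270),slice(215,275))]=1
    g=Y&(h>18)&(h<35)&(s>130); gt=g&(X[...,2]>.162)
    st=big(Y&(X[...,2]>.09)&(X[...,2]<.11)&(s<60)&(v>110))
    print(" grip top",gt.sum(),box(gt,n,.167) if gt.sum()>8 else 0,np.round(ray(n,np.argwhere(gt)[:,::-1].mean(0),.167),4)); print(" stand",box(st|g if n=='top' else st,n,.1),np.median(X[st][:,2]))
p=T["p"];a=cv2.resize(p[205:285,225:305],(400,400),interpolation=cv2.INTER_CUBIC);b=cv2.resize(p[230:295,365:430],(400,400),interpolation=cv2.INTER_CUBIC)
cv2.imwrite("pics/crop1.png",np.hstack([a,b]))
E
```

```text
top body top (array([486. , 146.4]), array([79., 79.]), 13.0) z 0.07611250384088765
 cap top (array([486.7, 146.2]), array([57.4, 60. ]), 0.1) 0.11534782679100261
 vent 29 [[0.4844 0.147  0.119 ]] 0.12003697825325847
 mark 8 [[0.5061 0.1546 0.114 ]]
 cradle (array([486.4, 144.5]), array([110.2, 110.2]), 12.8)
 grip top 62 (array([ 453.6, -143.7]), array([14.5, 15.4]), 79.9) [[ 0.4537 -0.1437  0.167 ]]
 stand (array([ 450.4, -144.4]), array([76.4, 74.8]), 78.9) 0.10077564328686611
scene body top (array([491.6, 127. ]), array([74.1, 41.7]), 11.2) z 0.07658880561244348
 cap top (array([492.4, 137.6]), array([57.2, 82.4]), 30.7) 0.1150043875819824
 vent 8 [[0.4863 0.1372 0.119 ]] 0.12102961182040956
 mark 3 [[0.505 0.156 0.114]]
 grip top 42 (array([ 456. , -148.2]), array([17.2, 19. ]), 82.9) [[ 0.4573 -0.1502  0.167 ]]
 stand (array([ 451.4, -145.9]), array([78.2, 78.4]), 78.7) 0.1009343630452025
```

View pics/crop1.png

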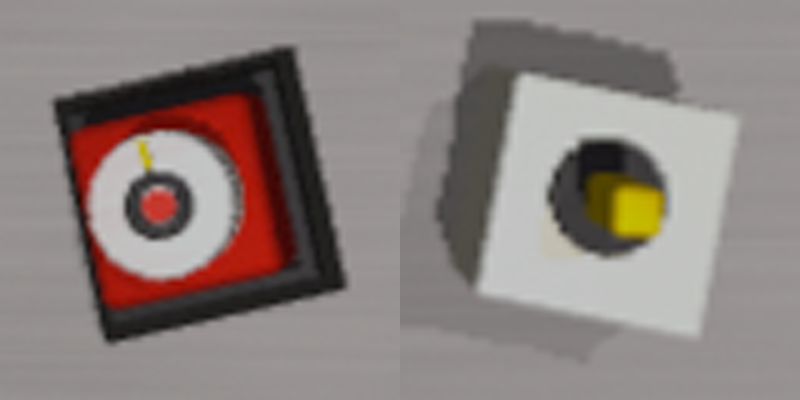

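The crop confirms it: the small grey lid on the red canister has its red vent at crop (157,207) and its yellow mark pointing up-left. The probe grip is upright in its stand at crop (635,210). All heights fit the sizes given: 0.076 m for the body top, 0.115 m for the lid top and 0.100 m for the stand top. Now the first move, to above the probe.

```bash
cat > go.py <<'E'
import sys,numpy as np
from plant import arm
from scipy.spatial.transform import Rotation as Ro
x,y,z,yaw=map(float,sys.argv[1:5]); s=arm.read_state()
q=np.array(s["ee_rot"]);R=Ro.from_quat(q[[1,2,3,0]]); p=np.array(s["position"])
G=Ro.from_matrix(Ro.from_euler("z",yaw,degrees=True).as_matrix()@np.diag([1,-1,-1.]))
print("xyz cm",np.round(R.inv().apply(np.array([x,y,z])-p)*100,2),"turn",np.round((R.inv()*G).as_rotvec(degrees=True),1))
print("t",round(s["time_s"],2),"p",np.round(p,4),"F",np.round(s["wrist_force"],1),"w",round(s["grip_width"],4),"q",np.round(s["qpos"],2))
E
python3 go.py .4525 -.144 .21 -10.5
```

```text
xyz cm [ 40.1  -32.02   2.64] turn [-0.1  0.  25.2]
t 0.1 p [ 0.146  -0.5556  0.2357] F [ 0.5  0.4 -0.6] w 0.0921 q [-1.52  0.16  1.6  -0.    1.39 -0.21]
```

carry_out --motion '[{"xyz": [40.1,-32.0,2.6],"turn": [0,0,25.2]},{"xyz": [40.1,-32.0,2.6],"turn": [0,0,25.2]},{"xyz": [40.1,-32.0,2.6],"turn": [0,0,25.2]},{"xyz": [40.1,-32.0,2.6],"turn": [0,0,25.2]},{"xyz": [40.1,-32.0,2.6],"turn": [0,0,25.2]},{"xyz": [40.1,-32.0,2.6],"turn": [0,0,25.2]},{"xyz": [40.1,-32.0,2.6],"turn": [0,0,25.2]},{"xyz": [40.1,-32.0,2.6],"turn": [0,0,25.2]},{"xyz": [40.1,-32.0,2.6],"turn": [0,0,25.2]},{"xyz": [40.1,-32.0,2.6],"turn": [0,0,25.2]}]' --hand 0 --force 40

```text
time_s: 0.93
position: [0.395, -0.2209, 0.2153]
ee_rot: [-0.0, 0.996, -0.092, -0.0]
wrist_force: [0.2, 0.4, -0.5]
grip_width: 0.0923
finger_force: 0.0
```

```bash
python3 go.py .4525 -.144 .21 -10.5
```

```text
xyz cm [ 4.25 -8.61  0.53] turn [-0.  0. -0.]
t 0.93 p [ 0.395  -0.2209  0.2153] F [ 0.2  0.4 -0.5] w 0.0923 q [-0.78 -0.15  1.95  0.    1.34  0.98]
```

carry_out --motion '[{"xyz": [4.2,-8.6,0.5],"turn": [0,0,0]},{"xyz": [4.2,-8.6,0.5],"turn": [0,0,0]},{"xyz": [4.2,-8.6,0.5],"turn": [0,0,0]},{"xyz": [4.2,-8.6,0.5],"turn": [0,0,0]},{"xyz": [4.2,-8.6,0.5],"turn": [0,0,0]}]'

```text
time_s: 1.35
position: [0.4511, -0.1456, 0.2101]
ee_rot: [0.0, 0.996, -0.09, -0.001]
wrist_force: [-0.1, -0.3, 1.3]
grip_width: 0.0919
finger_force: 0.0
```

```bash
python3 go.py .4525 -.144 .135 -10.5; python3 - <<'E'
from h import *
p,d=arm.read_camera("scene"); cv2.imwrite("pics/s1.png",cv2.resize(p[120:290,170:400],(800,591),interpolation=cv2.INTER_CUBIC))
E
```

```text
xyz cm [ 0.12 -0.18  7.51] turn [0.  0.1 0.1]
t 1.35 p [ 0.4511 -0.1456  0.2101] F [-0.1 -0.3  1.3] w 0.0919 q [-0.57 -0.09  1.9  -0.    1.33  1.18]
```

View pics/s1.png

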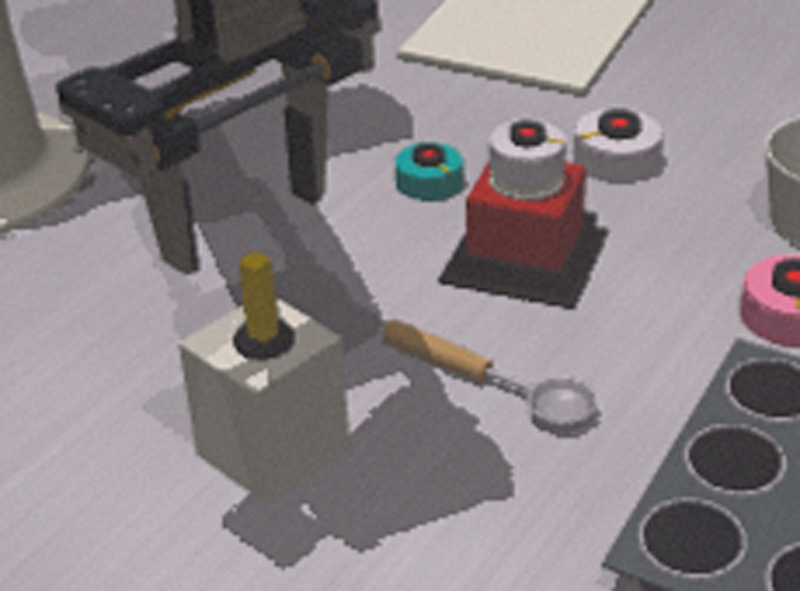

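The gripper is straight above the probe: the tips are at crop (180,265) and (310,195), on either side of the grip top at (257,260). Nothing else is near. Next I descend and grip.

carry_out --motion '[{"xyz": [0.1,-0.1,3.8],"turn": [0,0,0]},{"xyz": [0.1,-0.1,6.5],"turn": [0,0,0]},{"xyz": [0.1,-0.1,7.5],"turn": [0,0,0]},{"xyz": [0.1,-0.1,7.5],"turn": [0,0,0]}]'

```text
time_s: 1.73
position: [0.45, -0.1452, 0.1329]
ee_rot: [-0.001, 0.996, -0.092, -0.003]
wrist_force: [-0.8, -0.1, -0.2]
grip_width: 0.092
finger_force: 0.0
```

carry_out --motion '[{"xyz": [0,0,0],"turn": [0,0,0]},{"xyz": [0,0,0],"turn": [0,0,0]},{"xyz": [0,0,0],"turn": [0,0,0]},{"xyz": [0,0,0],"turn": [0,0,0]},{"xyz": [0,0,0],"turn": [0,0,0]},{"xyz": [0,0,0],"turn": [0,0,0]},{"xyz": [0,0,0],"turn": [0,0,0]},{"xyz": [0,0,0],"turn": [0,0,0]}]' --hand 1 --force 40

```text
time_s: 2.4
position: [0.4525, -0.1451, 0.1356]
ee_rot: [0.0, 0.996, -0.091, 0.0]
wrist_force: [0.7, -0.3, 1.4]
grip_width: 0.0405
finger_force: 0.0
```

carry_out --motion '[{"xyz": [0,0,0],"turn": [0,0,0]},{"xyz": [0,0,0],"turn": [0,0,0]},{"xyz": [0,0,0],"turn": [0,0,0]},{"xyz": [0,0,0],"turn": [0,0,0]},{"xyz": [0,0,0],"turn": [0,0,0]},{"xyz": [0,0,0],"turn": [0,0,0]}]'

```text
time_s: 2.9
position: [0.4525, -0.1451, 0.1355]
ee_rot: [-0.0, 0.996, -0.091, -0.0]
wrist_force: [0.5, 0.3, -0.3]
grip_width: 0.0163
finger_force: 40.0
```

```bash
python3 go.py .4525 -.145 .255 -10.5
```

```text
xyz cm [-0.000e+00 -1.000e-02 -1.195e+01] turn [-0.  0.  0.]
t 2.9 p [ 0.4525 -0.1451  0.1355] F [ 0.5  0.3 -0.3] w 0.0163 q [-0.57  0.    1.97  0.    1.17  1.19]
```

carry_out --motion '[{"xyz": [0,0,-2],"turn": [0,0,0]},{"xyz": [0,0,-5],"turn": [0,0,0]},{"xyz": [0,0,-8],"turn": [0,0,0]},{"xyz": [0,0,-11],"turn": [0,0,0]},{"xyz": [0,0,-13],"turn": [0,0,0]},{"xyz": [0,0,-13],"turn": [0,0,0]},{"xyz": [0,0,-13],"turn": [0,0,0]}]'

```text
time_s: 3.48
position: [0.4529, -0.1455, 0.2661]
ee_rot: [0.0, 0.996, -0.091, 0.001]
wrist_force: [-0.4, -1.0, -0.5]
grip_width: 0.0164
finger_force: 40.0
```

```bash
python3 go.py .4855 .1465 .265 -10.5
```

```text
xyz cm [ -2.11 -29.3    0.09] turn [ 0.  -0.1  0. ]
t 3.48 p [ 0.4529 -0.1455  0.2661] F [-0.4 -1.  -0.5] w 0.0164 q [-0.57 -0.13  1.83 -0.    1.44  1.19]
```

carry_out --motion '[{"xyz": [-0.1,-2,0],"turn": [0,0,0]},{"xyz": [-0.4,-6,0],"turn": [0,0,0]},{"xyz": [-0.7,-10,0],"turn": [0,0,0]},{"xyz": [-1.0,-14,0],"turn": [0,0,0]},{"xyz": [-1.3,-18,0],"turn": [0,0,0]},{"xyz": [-1.6,-22,0],"turn": [0,0,0]},{"xyz": [-1.9,-26,0],"turn": [0,0,0]},{"xyz": [-2.1,-28.5,0],"turn": [0,0,0]},{"xyz": [-2.1,-29.3,0],"turn": [0,0,0]},{"xyz": [-2.1,-29.3,0],"turn": [0,0,0]}]'

```text
time_s: 4.32
position: [0.4841, 0.1481, 0.2633]
ee_rot: [0.0, 0.996, -0.09, -0.002]
wrist_force: [0.2, -0.2, -0.7]
grip_width: 0.0163
finger_force: 40.0
```

```bash
python3 go.py .4855 .1465 .265 -10.5;  python3 - <<'E'
from h import *
p,d=arm.read_camera("scene"); np.savez("s2.npz",p=p,d=d)
print(np.round(pix("scene",[[.4855,.1465,.119],[.4855,.1465,.145]]),1))
cv2.imwrite("pics/s2.png",cv2.resize(p[110:210,275:395],(720,600),interpolation=cv2.INTER_CUBIC))
p,d=arm.read_camera("top");cv2.imwrite("pics/t2.png",cv2.resize(p[150:300,170:350],(720,600),interpolation=cv2.INTER_CUBIC))
E
```

```text
xyz cm [ 0.17  0.13 -0.17] turn [0.1 0.2 0.2]
t 4.32 p [0.4841 0.1481 0.2633] F [ 0.2 -0.2 -0.7] w 0.0163 q [ 0.06 -0.04  1.75 -0.    1.43  1.81]
[[321.1 158. ]
 [321.2 149.6]]
```

View pics/s2.png

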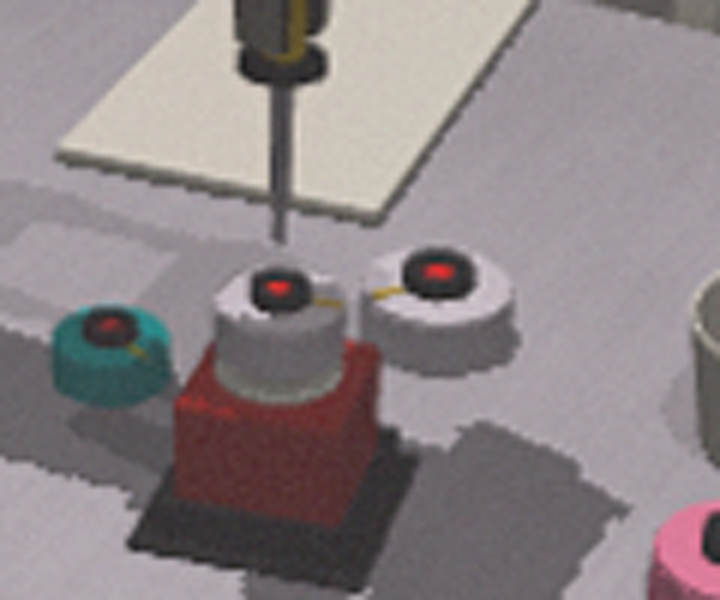

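The probe tip is at crop (280,243), in line with and above the vent at crop (279,290), as predicted (full-picture pixel 321,150). Next I descend in small steps.

carry_out --motion '[{"xyz": [0,0,0.8],"turn": [0,0,0]},{"xyz": [0,0,1.6],"turn": [0,0,0]},{"xyz": [0,0,2.2],"turn": [0,0,0]},{"xyz": [0,0,2.2],"turn": [0,0,0]},{"xyz": [0,0,2.2],"turn": [0,0,0]}]'

```text
time_s: 4.83
position: [0.4848, 0.1462, 0.2427]
ee_rot: [0.0, 0.996, -0.092, -0.001]
wrist_force: [1.1, 0.3, -0.2]
grip_width: 0.0159
finger_force: 40.0
```

```bash
python3 go.py .4855 .1465 .239 -10.5
```

```text
xyz cm [ 0.06 -0.05  0.37] turn [ 0.   0.1 -0. ]
t 4.83 p [0.4848 0.1462 0.2427] F [ 1.1  0.3 -0.2] w 0.0159 q [ 0.05 -0.02  1.78 -0.    1.39  1.81]
```

carry_out --motion '[{"xyz": [0,0,0.2],"turn": [0,0,0]},{"xyz": [0,0,0.4],"turn": [0,0,0]},{"xyz": [0,0,0.5],"turn": [0,0,0]},{"xyz": [0,0,0.5],"turn": [0,0,0]}]'

```text
time_s: 5.17
position: [0.4855, 0.1467, 0.2389]
ee_rot: [0.0, 0.996, -0.091, 0.0]
wrist_force: [-0.6, 0.2, 1.2]
grip_width: 0.016
finger_force: 40.0
```

carry_out --motion '[{"xyz": [0,0,0.1],"turn": [0,0,0]},{"xyz": [0,0,0.2],"turn": [0,0,0]},{"xyz": [0,0,0.2],"turn": [0,0,0]}]'

```text
time_s: 5.42
position: [0.4855, 0.1468, 0.237]
ee_rot: [-0.0, 0.996, -0.091, 0.0]
wrist_force: [0.9, -0.3, 3.7]
grip_width: 0.0167
finger_force: 40.0
```

carry_out --motion '[{"xyz": [0,0,0.1],"turn": [0,0,0]},{"xyz": [0,0,0.2],"turn": [0,0,0]},{"xyz": [0,0,0.2],"turn": [0,0,0]}]'

```text
time_s: 5.67
position: [0.4856, 0.1467, 0.2353]
ee_rot: [-0.0, 0.996, -0.091, 0.001]
wrist_force: [-1.8, -0.7, 6.4]
grip_width: 0.0164
finger_force: 40.0
```

carry_out --motion '[{"xyz": [0,0,0.1],"turn": [0,0,0]},{"xyz": [0,0,0.1],"turn": [0,0,0]}]'

```text
time_s: 5.83
position: [0.4857, 0.1467, 0.2352]
ee_rot: [-0.0, 0.996, -0.091, 0.001]
wrist_force: [-2.2, -1.6, 10.1]
grip_width: 0.0162
finger_force: 40.0
```

carry_out --motion '[{"xyz": [0,0,0.05],"turn": [0,0,0]},{"xyz": [0,0,0.05],"turn": [0,0,0]},{"xyz": [0,0,0.05],"turn": [0,0,0]}]'

```text
time_s: 6.08
position: [0.4858, 0.1467, 0.2351]
ee_rot: [-0.0, 0.996, -0.091, 0.001]
wrist_force: [-2.5, -0.3, 12.7]
grip_width: 0.0161
finger_force: 40.0
```

```bash
python3 - <<'E'
from plant import arm
for k,v in arm.read_state().items(): print(k,v) if k in("wrist_force","position") or k not in "qpos qvel effort".split() else 0
E
```

```text
time_s 6.0833
position [0.48582507 0.14673685 0.23512763]
ee_rot [-3.61984735e-05  9.95819135e-01 -9.13403695e-02  1.08916299e-03]
wrist_force [-2.50545019 -0.29485178 12.65058829]
wrist_torque [-0.21051587  0.71112949 -0.0584463 ]
finger_force 40.00281842196159
grip_width 0.0160976622649778
```

The force reached 12.7 N after about 4 mm of travel, with the tip at z≈0.115, so the vent is right down. Next I retract and take the probe back.

carry_out --motion '[{"xyz": [0,0,-0.6],"turn": [0,0,0]},{"xyz": [0,0,-1.8],"turn": [0,0,0]},{"xyz": [0,0,-3.2],"turn": [0,0,0]},{"xyz": [0,0,-3.5],"turn": [0,0,0]},{"xyz": [0,0,-3.5],"turn": [0,0,0]}]'

```text
time_s: 6.5
position: [0.4857, 0.1468, 0.269]
ee_rot: [-0.0, 0.996, -0.091, 0.001]
wrist_force: [-0.5, 0.2, -0.6]
grip_width: 0.0165
finger_force: 40.0
```

```bash
python3 go.py .4515 -.145 .267 -10.5
```

```text
xyz cm [ 1.95 29.32  0.18] turn [-0.  -0.1  0. ]
t 6.5 p [0.4857 0.1468 0.269 ] F [-0.5  0.2 -0.6] w 0.0165 q [ 0.05 -0.04  1.74  0.    1.44  1.81]
```

carry_out --motion '[{"xyz": [0.1,2,0],"turn": [0,0,0]},{"xyz": [0.4,6,0],"turn": [0,0,0]},{"xyz": [0.7,10,0],"turn": [0,0,0]},{"xyz": [1.0,14,0],"turn": [0,0,0]},{"xyz": [1.3,18,0],"turn": [0,0,0]},{"xyz": [1.6,22,0],"turn": [0,0,0]},{"xyz": [1.8,26,0],"turn": [0,0,0]},{"xyz": [2.0,28.5,0],"turn": [0,0,0]},{"xyz": [2.0,29.3,0],"turn": [0,0,0]},{"xyz": [2.0,29.3,0],"turn": [0,0,0]}]'

```text
time_s: 7.33
position: [0.4508, -0.1462, 0.267]
ee_rot: [-0.0, 0.996, -0.093, -0.001]
wrist_force: [0.0, 0.6, -2.1]
grip_width: 0.0161
finger_force: 40.0
```

carry_out --motion '[{"xyz": [0,0,0],"turn": [0,0,0]},{"xyz": [0,0,0],"turn": [0,0,0]},{"xyz": [0,0,0],"turn": [0,0,0]}]'

```text
time_s: 7.58
position: [0.4517, -0.1435, 0.2678]
ee_rot: [-0.0, 0.996, -0.09, -0.0]
wrist_force: [0.3, -0.9, -0.9]
grip_width: 0.0164
finger_force: 40.0
```

```bash
python3 go.py .452 -.145 .136 -10.5; python3 - <<'E'
from h import *
p,d=arm.read_camera("scene")
print(np.round(pix("scene",[[.4515,-.145,.147],[.4515,-.145,.1]]),1))
cv2.imwrite("pics/s3.png",cv2.resize(p[150:275,180:330],(720,600),interpolation=cv2.INTER_CUBIC))
E
```

```text
xyz cm [ 0.06  0.15 13.18] turn [-0.   0.   0.1]
t 7.58 p [ 0.4517 -0.1435  0.2678] F [ 0.3 -0.9 -0.9] w 0.0164 q [-0.56 -0.13  1.83  0.    1.45  1.19]
[[242.9 201.1]
 [244.8 217.6]]
```

View pics/s3.png

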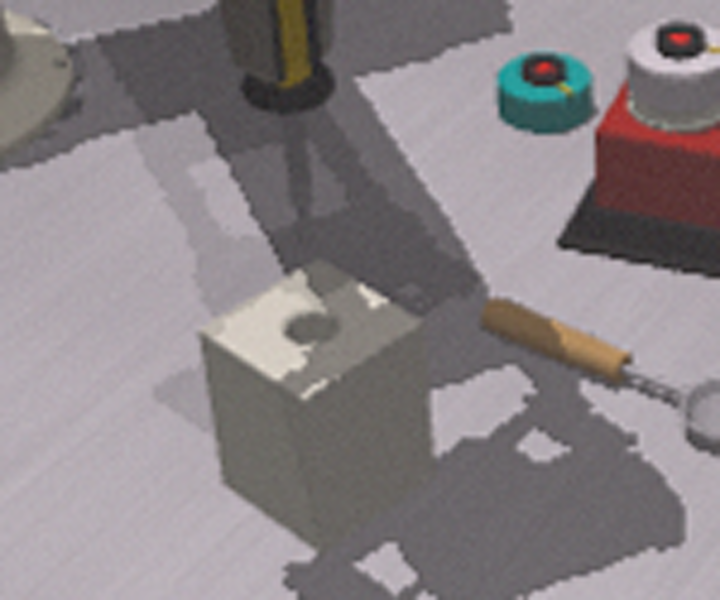

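The stand's hole is at crop (313,327), which is full-picture pixel (245,218) and within 1 px of the predicted position. The probe hangs straight above it. Next I lower it.

carry_out --motion '[{"xyz": [0,0,1.5],"turn": [0,0,0]},{"xyz": [0,0.1,4],"turn": [0,0,0]},{"xyz": [0,0.1,7],"turn": [0,0,0]},{"xyz": [0,0.1,10],"turn": [0,0,0]},{"xyz": [0,0.1,12],"turn": [0,0,0]},{"xyz": [0,0.1,12.6],"turn": [0,0,0]},{"xyz": [0,0.1,12.8],"turn": [0,0,0]},{"xyz": [0,0.1,12.8],"turn": [0,0,0]}]'

```text
time_s: 8.3
position: [0.4519, -0.1457, 0.1407]
ee_rot: [0.0, 0.996, -0.091, 0.0]
wrist_force: [-0.5, 0.2, -2.1]
grip_width: 0.0157
finger_force: 40.0
```

carry_out --motion '[{"xyz": [0,0,0.2],"turn": [0,0,0]},{"xyz": [0,0,0.4],"turn": [0,0,0]},{"xyz": [0,0,0.4],"turn": [0,0,0]}]'

```text
time_s: 8.55
position: [0.4519, -0.1463, 0.1369]
ee_rot: [0.0, 0.996, -0.091, 0.001]
wrist_force: [0.3, 0.1, -0.0]
grip_width: 0.0162
finger_force: 40.0
```

carry_out --motion '[{"xyz": [0,0,0.1],"turn": [0,0,0]},{"xyz": [0,0,0.2],"turn": [0,0,0]},{"xyz": [0,0,0.2],"turn": [0,0,0]}]'

```text
time_s: 8.8
position: [0.4519, -0.1463, 0.1355]
ee_rot: [0.0, 0.996, -0.091, 0.001]
wrist_force: [-2.2, 0.6, 6.4]
grip_width: 0.0168
finger_force: 40.0
```

The collar is resting on the stand. I release and rise.

carry_out --motion '[{"xyz": [0,0,0],"turn": [0,0,0]},{"xyz": [0,0,0],"turn": [0,0,0]},{"xyz": [0,0,0],"turn": [0,0,0]},{"xyz": [0,0,0],"turn": [0,0,0]},{"xyz": [0,0,0],"turn": [0,0,0]},{"xyz": [0,0,-1],"turn": [0,0,0]},{"xyz": [0,0,-4],"turn": [0,0,0]},{"xyz": [0,0,-7],"turn": [0,0,0]},{"xyz": [0,0,-9],"turn": [0,0,0]},{"xyz": [0,0,-9],"turn": [0,0,0]}]' --hand 0

```text
time_s: 9.63
position: [0.4539, -0.1475, 0.2299]
ee_rot: [0.002, 0.996, -0.091, 0.004]
wrist_force: [0.7, -0.3, 0.5]
grip_width: 0.0808
finger_force: 0.0
```

```bash
python3 go.py .486 .1465 .22 -10.5
```

```text
xyz cm [ -2.2  -29.5    0.86] turn [ 0.2 -0.5  0. ]
t 9.63 p [ 0.4539 -0.1475  0.2299] F [ 0.7 -0.3  0.5] w 0.0808 q [-0.57 -0.1   1.88  0.    1.36  1.19]
```

carry_out --motion '[{"xyz": [-0.1,-2,0],"turn": [0,0,0]},{"xyz": [-0.4,-6,0],"turn": [0,0,0]},{"xyz": [-0.7,-10,0],"turn": [0,0,0]},{"xyz": [-1.0,-14,0],"turn": [0,0,0]},{"xyz": [-1.3,-18,0],"turn": [0,0,0]},{"xyz": [-1.6,-22,0],"turn": [0,0,0]},{"xyz": [-1.9,-26,0],"turn": [0,0,0]},{"xyz": [-2.0,-28.5,0],"turn": [0,0,0]},{"xyz": [-2.0,-29.4,0],"turn": [0,0,0]},{"xyz": [-2.0,-29.4,0],"turn": [0,0,0]}]'

```text
time_s: 10.47
position: [0.4848, 0.1482, 0.2235]
ee_rot: [0.0, 0.996, -0.09, -0.001]
wrist_force: [-0.3, -0.4, -0.1]
grip_width: 0.0918
finger_force: 0.0
```

carry_out --motion '[{"xyz": [0,0,0],"turn": [0,0,0]},{"xyz": [0,0,0],"turn": [0,0,0]},{"xyz": [0,0,0],"turn": [0,0,0]}]'

```text
time_s: 10.72
position: [0.4852, 0.1453, 0.2239]
ee_rot: [0.0, 0.996, -0.092, -0.0]
wrist_force: [1.2, 0.3, -0.6]
grip_width: 0.0919
finger_force: 0.0
```

```bash
python3 go.py .4858 .1465 .108 -10.5; python3 - <<'E'
from h import *
p,d=arm.read_camera("scene")
print(np.round(pix("scene",[[.4855,.1465,.119]]),1))
cv2.imwrite("pics/s4.png",np.vstack([cv2.resize(p[90:215,250:400],(720,600),interpolation=cv2.INTER_CUBIC)[:300*2]]))
cv2.imwrite("pics/s4b.png",cv2.resize(p[90:280,200:440],(757,599),interpolation=cv2.INTER_CUBIC))
E
```

```text
xyz cm [ 0.04 -0.13 11.59] turn [ 0.   0.  -0.1]
t 10.72 p [0.4852 0.1453 0.2239] F [ 1.2  0.3 -0.6] w 0.0919 q [ 0.05 -0.01  1.8  -0.    1.35  1.81]
[[321.1 158. ]]
```

View pics/s4b.png

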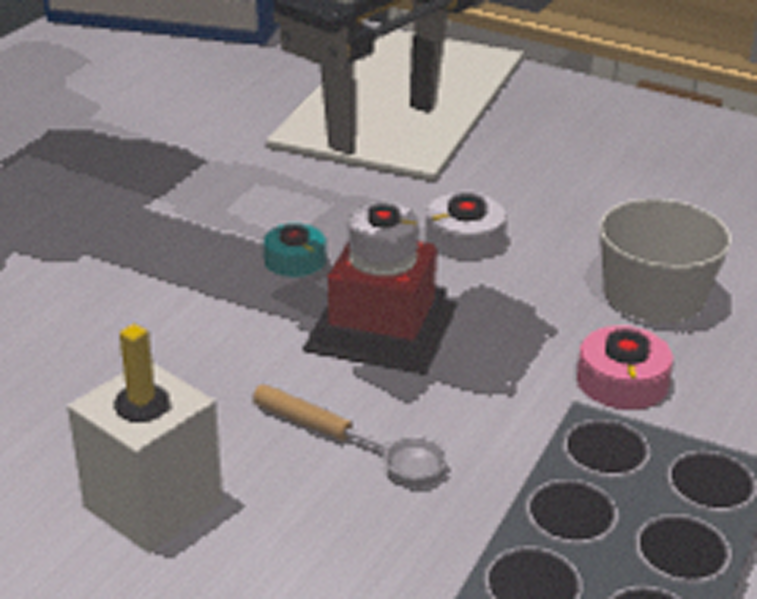

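The probe is back upright in its stand at crop (137,370). The fingers, with tips at crop (342,150) and (424,108), straddle the lid at (383,230). Next I descend around the lid.

carry_out --motion '[{"xyz": [0,0,3],"turn": [0,0,0]},{"xyz": [0,0,6],"turn": [0,0,0]},{"xyz": [0,0,9],"turn": [0,0,0]},{"xyz": [0,0,11],"turn": [0,0,0]},{"xyz": [0,0,11.6],"turn": [0,0,0]},{"xyz": [0,0,11.6],"turn": [0,0,0]},{"xyz": [0,0,11.6],"turn": [0,0,0]}]'

```text
time_s: 11.35
position: [0.4859, 0.1463, 0.1091]
ee_rot: [-0.0, 0.996, -0.092, 0.001]
wrist_force: [-0.4, -0.6, -0.5]
grip_width: 0.0919
finger_force: 0.0
```

```bash
python3 go.py .4858 .1467 .108 -10.5
```

```text
xyz cm [-0.02 -0.04  0.11] turn [-0.  -0.1 -0. ]
t 11.35 p [0.4859 0.1463 0.1091] F [-0.4 -0.6 -0.5] w 0.0919 q [ 0.05  0.12  1.9  -0.    1.11  1.81]
```

Now I close on the lid. The fingers have to travel from 92 to 60 mm.

carry_out --motion '[{"xyz": [0,0,0],"turn": [0,0,0]},{"xyz": [0,0,0],"turn": [0,0,0]},{"xyz": [0,0,0],"turn": [0,0,0]},{"xyz": [0,0,0],"turn": [0,0,0]},{"xyz": [0,0,0],"turn": [0,0,0]},{"xyz": [0,0,0],"turn": [0,0,0]},{"xyz": [0,0,0],"turn": [0,0,0]},{"xyz": [0,0,0],"turn": [0,0,0]},{"xyz": [0,0,0],"turn": [0,0,0]}]' --hand 1 --force 45

```text
time_s: 12.1
position: [0.4856, 0.1473, 0.1086]
ee_rot: [-0.001, 0.996, -0.091, 0.0]
wrist_force: [0.2, 4.8, 3.8]
grip_width: 0.0595
finger_force: 45.0
```

```bash
python3 go.py .4858 .1467 .108 -10.5
```

```text
xyz cm [0.03 0.05 0.06] turn [-0.1 -0.1  0. ]
t 12.1 p [0.4856 0.1473 0.1086] F [0.2 4.8 3.8] w 0.0595 q [0.06 0.12 1.9  0.   1.11 1.81]
```

carry_out --motion '[{"xyz": [0,-0.05,0],"turn": [0,0,-2]},{"xyz": [0,-0.05,0],"turn": [0,0,-6]},{"xyz": [0,-0.05,0],"turn": [0,0,-10]},{"xyz": [0,-0.05,0],"turn": [0,0,-14]},{"xyz": [0,-0.05,0],"turn": [0,0,-17]},{"xyz": [0,-0.05,0],"turn": [0,0,-20]},{"xyz": [0,-0.05,0],"turn": [0,0,-20]},{"xyz": [0,-0.05,0],"turn": [0,0,-20]}]'

```text
time_s: 12.77
position: [0.4858, 0.1468, 0.1086]
ee_rot: [0.0, 0.997, 0.082, 0.001]
wrist_force: [-0.3, -0.4, 5.1]
grip_width: 0.059
finger_force: 45.0
```

```bash
python3 go.py .4858 .1467 .108 -10.5;python3 -c "
from plant import arm;print(arm.read_state()['wrist_torque'])"
```

```text
xyz cm [-0.    0.01  0.06] turn [ 0.1 -0.1 20. ]
t 12.77 p [0.4858 0.1468 0.1086] F [-0.3 -0.4  5.1] w 0.059 q [ 0.06  0.13  1.9  -0.    1.11  1.46]
[ 0.06936937 -0.00724971  0.10034823]
```

```bash
cat > mk.py <<'E'
from h import *
for n,win in(("scene",(slice(140,185),slice(300,345))),("top",(slice(215,280),slice(228,290)))):
    p,d=arm.read_camera(n);hsv=cv2.cvtColor(p,cv2.COLOR_BGR2HSV);h,s,v=[hsv[...,i].astype(int) for i in range(3)]
    W=np.zeros((400,640),bool);W[win]=1
    y=np.argwhere(W&(h>16)&(h<36)&(s>100)&(v>60))[:,::-1]
    r=np.argwhere(W&((h<8)|(h>172))&(s>150)&(v>70))[:,::-1]
    if len(y):
        w=ray(n,y,.114)[:,:2]-[.4858,.1468]; print(n,np.round(w*1000).tolist(),"deg",np.degrees(np.arctan2(*w.mean(0)[::-1])).round(1))
    X=cloud(n,d); b=W&((h<8)|(h>172))&(s>150)&(v>40)&(X[...,2]<.095)&(X[...,2]>.06)
    if b.sum()>30: c=cv2.minAreaRect((X[b][:,:2]*1000).astype(np.float32)); print(n,"body",np.round(c[0],1),np.round(c[1]),round(c[2],1),"z",np.median(X[b][:,2]).round(4))
E
python3 mk.py
```

```text
scene [[-30.0, 69.0], [-27.0, 64.0], [35.0, 31.0], [38.0, 33.0], [40.0, 34.0], [42.0, 35.0], [14.0, 12.0], [17.0, 14.0], [19.0, 15.0], [35.0, 25.0], [38.0, 27.0]] deg 58.5
top [[36.0, -47.0], [34.0, -45.0], [34.0, -47.0], [21.0, -32.0], [21.0, -35.0], [21.0, -37.0], [21.0, -39.0], [21.0, -41.0], [21.0, -43.0], [21.0, -45.0], [21.0, -47.0], [19.0, -26.0], [19.0, -28.0], [19.0, -30.0], [19.0, -32.0], [19.0, -35.0], [19.0, -37.0], [19.0, -39.0], [19.0, -41.0], [19.0, -43.0], [19.0, -45.0], [17.0, -26.0], [17.0, -28.0], [17.0, -30.0], [17.0, -33.0], [17.0, -35.0], [17.0, -37.0], [17.0, -39.0], [-22.0, -55.0], [-24.0, -55.0], [-24.0, -57.0]] deg -66.7
top body [527.4 125.9] [ 8. 21.] 11.2 z 0.0745
```

carry_out --motion '[{"xyz": [0,0,0],"turn": [0,0,-4]},{"xyz": [0,0,0],"turn": [0,0,-8]},{"xyz": [0,0,0],"turn": [0,0,-12]},{"xyz": [0,0,0],"turn": [0,0,-16]}]'

```text
time_s: 13.2
position: [0.4859, 0.1469, 0.1087]
ee_rot: [0.0, 0.975, 0.222, 0.001]
wrist_force: [0.2, 0.2, 6.3]
grip_width: 0.0596
finger_force: 45.0
```

```bash
python3 go.py .4858 .1467 .108 -10.5;python3 -c "
from plant import arm;print(arm.read_state()['wrist_torque'])"; sed -i 's/    if len(y):/    if len(y): y=y[np.linalg.norm(ray(n,y,.114)[:,:2]-[.4858,.1468],axis=1)<.027]\n    if len(y):/' mk.py; python3 mk.py
```

```text
xyz cm [-0.02  0.01  0.07] turn [ 0.  -0.1 36.1]
t 13.2 p [0.4859 0.1469 0.1087] F [0.2 0.2 6.3] w 0.0596 q [ 0.06  0.13  1.9  -0.    1.11  1.18]
[-0.00818235  0.09254339 -0.20350776]
scene [[12.0, 23.0]] deg 63.3
top body [460.6 109.2] [12. 20.] 26.3 z 0.0751
```

carry_out --motion '[{"xyz": [0,0,0],"turn": [0,0,-4]},{"xyz": [0,0,-0.05],"turn": [0,0,-8]},{"xyz": [0,0,-0.1],"turn": [0,0,-12]},{"xyz": [0,0,-0.2],"turn": [0,0,-16]},{"xyz": [0,0,-0.3],"turn": [0,0,-20]},{"xyz": [0,0,-0.3],"turn": [0,0,-23]},{"xyz": [0,0,-0.3],"turn": [0,0,-23]},{"xyz": [0,0,-0.3],"turn": [0,0,-23]}]'

```text
time_s: 13.97
position: [0.4857, 0.147, 0.1115]
ee_rot: [0.001, 0.912, 0.41, 0.0]
wrist_force: [-0.3, 0.1, 5.0]
grip_width: 0.0594
finger_force: 45.0
```

```bash
python3 go.py .4858 .1467 .108 -10.5;python3 -c "
from plant import arm;print(arm.read_state()['wrist_torque'])"; python3 mk.py; python3 - <<'E'
from h import *
p,d=arm.read_camera("scene")
cv2.imwrite("pics/s5.png",cv2.resize(p[130:215,275:375],(700,595),interpolation=cv2.INTER_CUBIC))
E
```

```text
xyz cm [-0.01  0.02  0.35] turn [ 0.1 -0.  58.9]
t 13.97 p [0.4857 0.147  0.1115] F [-0.3  0.1  5. ] w 0.0594 q [ 0.06  0.12  1.9  -0.    1.12  0.78]
[ 0.01477624  0.00865365 -0.02034827]
top body [472.  109.3] [18. 39.] 88.7 z 0.0756
```

View pics/s5.png

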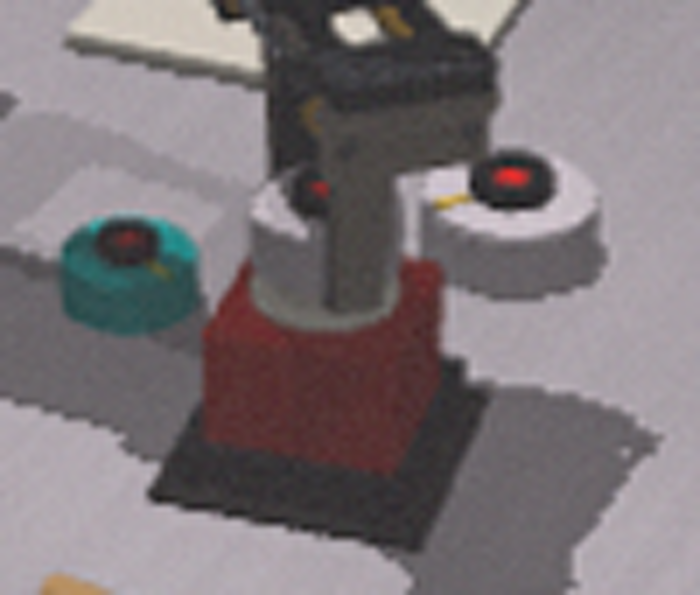

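The lid shows more white neck below it at crop (290,310), and the torque is now about zero, so it has popped free. The canister is square in its cradle. I lift slowly first and watch the force.

carry_out --motion '[{"xyz": [0,0,-0.2],"turn": [0,0,0]},{"xyz": [0,0,-0.4],"turn": [0,0,0]},{"xyz": [0,0,-0.4],"turn": [0,0,0]},{"xyz": [0,0,-0.4],"turn": [0,0,0]}]'

```text
time_s: 14.45
position: [0.4848, 0.1471, 0.1146]
ee_rot: [-0.0, 0.912, 0.411, -0.001]
wrist_force: [0.0, 0.2, -0.1]
grip_width: 0.0593
finger_force: 45.0
```

```bash
python3 -c "
from plant import arm;import numpy as np;print(np.mean([arm.read_state()['wrist_force'] for i in range(5)],0))"; python3 go.py .4858 .1467 .108 48.5
```

```text
[ 0.024363    0.1942653  -0.12905445]
xyz cm [0.04 0.11 0.66] turn [-0.   0.1 -0. ]
t 14.45 p [0.4848 0.1471 0.1146] F [ 0.   0.2 -0.1] w 0.0593 q [ 0.06  0.12  1.9  -0.    1.13  0.78]
```

The force is near zero, so the canister is not coming along. Now the lift straight up.

carry_out --motion '[{"xyz": [0,0,-0.5],"turn": [0,0,0]},{"xyz": [0,0,-1.2],"turn": [0,0,0]},{"xyz": [0,0,-2],"turn": [0,0,0]},{"xyz": [0,0,-3],"turn": [0,0,0]},{"xyz": [0,0,-4],"turn": [0,0,0]},{"xyz": [0,0,-4.7],"turn": [0,0,0]},{"xyz": [0,0,-5],"turn": [0,0,0]},{"xyz": [0,0,-5],"turn": [0,0,0]},{"xyz": [0,0,-5],"turn": [0,0,0]},{"xyz": [0,0,-5],"turn": [0,0,0]}]'

```text
time_s: 15.28
position: [0.4849, 0.1472, 0.1645]
ee_rot: [-0.0, 0.912, 0.411, -0.0]
wrist_force: [1.0, -0.0, -0.7]
grip_width: 0.0592
finger_force: 45.0
```

```bash
python3 go.py .4858 .1467 .1655 48.5; python3 - <<'E'
from h import *
p,d=arm.read_camera("scene")
cv2.imwrite("pics/s6.png",cv2.resize(p[90:280,200:440],(757,599),interpolation=cv2.INTER_CUBIC))
E
```

```text
xyz cm [ 0.02  0.11 -0.1 ] turn [-0.  0.  0.]
t 15.28 p [0.4849 0.1472 0.1645] F [ 1.  -0.  -0.7] w 0.0592 q [0.06 0.05 1.86 0.   1.23 0.78]
```

View pics/s6.png

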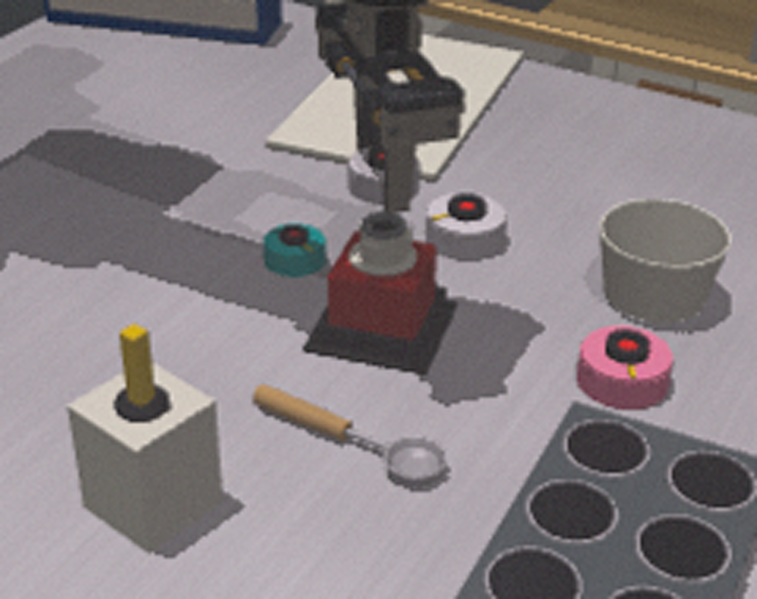

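The lid is held level at crop (383,180), well above the open mouth at (383,222). The canister is seated, the probe is in its stand and the bystanders are untouched.

```bash
python3 -c "
from plant import arm;print(arm.hand_in())"
```

```text
the job is handed in; nothing more can be done
None
```

I pressed the vent fully down, hung the probe back in its stand and unscrewed the lid. It is now held level about 4 cm above the canister's mouth, and the job is handed in at about 15 s of the 58 s.

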